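# Zero the bridge depth gauge on its setting stand

## Robot

A 6-joint arm with a two-finger parallel gripper is mounted at the origin on the work surface. World frame = base frame: x ahead of the robot, y to its left, z up, the work surface at z = 0. Lengths are in m, angles in rad, forces in N, time in s.
With the tool pointing down it reaches from about 0.35 to 0.775 m from the base axis. Payload 5.5 kg.
Tool frame: the origin (TCP) lies midway between the tips of the shut fingers; the grasp point (between the pads) lies 19 mm behind it; z points along the fingers, y is the line along which they close (so a half turn about z gives the same grasp; the last joint's range is limited). The gripper opens to 85 mm and grips with 20 to 120 N. Pads are 22 mm wide; open, the fingers measure 114 mm over their backs; the gripper's body (76 mm by 85 mm) begins 54 mm behind the grasp point. The pads swing forward as they close: fully open they stand 13 mm farther back than shut.
Start: joints at [1.21, 0.313, 0.046, 1.304, 0, 1.431], TCP at [0.126, 0.561, 0.231] pointing down, gripper open.
Joint ranges: [-2.76, 2.76], [-0.86, 1.69], [-1.03, 1.26], [-2.2, 2.34], [-1.47, 1.5], [-3.14, 3.14]. Speed limits (rad/s): [2.57, 2.57, 3.14, 3.14, 3.14, 3.14].

## Interface

Orientations are given as a unit quaternion [w, x, y, z].
In Python, from workcell import get_state, read_camera, camera_info, hand_in, recognise gives the robot as it stands.
- The arm moves only by the tool arm_command, never from a script. Its argument "moves" is one flat list of numbers, 7 for each row, row after row: the opening, from -1 (shut) to 1 (fully open), then the shift along the tool's x, y, z in mm, then the turn, a rotation vector about the tool's x, y, z in rad. A call has 1 to 8 rows; each row shifts and turns the commanded pose from where the row before left it, along the tool's axes as they then stand; what a row does not reach is not made up. A row lasts 1/8 s, in which the tool goes at most 62.5 mm and 10.7 degrees, less where a joint would pass 70% of its speed; a pose out of reach is approached as far as the arm can. A call with a gripper value outside its range is refused whole. The fingers move at their own pace and stop on an object; "newtons" is the grip in N (left out, the last holds). Time passes only in rows, so rows that do not move let the fingers close. It gives the time, the measured TCP pose, the force, the opening and the grip force at its end, in the units of the state.
- get_state(): the state, without advancing time (a new reading comes with each control period).
- read_camera(name): name is "scene" or "side" or "wrist"; returns (picture, depth): 420x560x3 uint8, blue, green, red; 420x560 float32, m along the optical axis (not along the pixel's ray), 0 where there is no reading.
- camera_info(name): a dict with "fovy" (degrees; the focal length in pixels is half the picture's height over the tangent of half this angle, whatever the lens; pixels are square), "cx", "cy" (the principal point, pixels), "k1" (the pictures are not rectified: a ray, as slopes to the right and down, at radius r is drawn at 1 + k1 r^2 times it, then the intrinsics apply), "eye" and "orientation" of the camera in the world; the wrist camera has in their place "tool_from_camera" (4x4, takes a point from camera to tool coordinates, whose origin is the TCP and whose axes are the flange's). Camera axes: x right, y down, z forward; pixel columns grow to the right and rows downward; lengths in m; the calibration is good to about 2 mm. A picture is of the moment at which its call begins: read the wrist's pose just before it. camera_info takes no time and is no camera call.
- hand_in(): hands the job in; it is judged then, once.
Trained networks look in the newest picture that a camera, given by its name, has taken for a name from the list of things; names that differ only in an ending like _2 or _b are one class to them, and where a whole thing is asked for, a point or a joint stands for the part that bears it (a point fixed in the world has none). Each returns a list of dicts, best first, with "confidence" (0 to 1); they miss things now and then, are a little off and sometimes report something else, mostly with a low value. They report only what shows in the picture. A call takes as long as a camera call. They do not tell look-alikes from the thing itself.
- recognise(camera, label): "point" ([column, row] in pixels, amid what is visible of it).
The state is a dict: "clock": time; "joint_pos": joint angles; "qvel": joint speeds; "tau": joint torques, N m; "tcp_pos": TCP position; "orientation": TCP orientation; "wrist_force": force on the tool from outside, world axes, zero at the start; "ft_torque": the same for the moment, N m; "finger_gap": finger opening in m; "grip_force": force on a finger pad.
Only numpy, scipy, OpenCV 4.12 (cv2) and the standard library are available. Lean on these libraries where they do the work, as an engineer would, in place of code of your own. Each camera call takes 0.05 s, during which the arm holds its last target. There are 200 camera calls.

## Task

Pick up the blue depth gauge by its yellow fin and set it down level in the fenced trough of the green setting stand, the dial above the brass anvil so that the anvil pushes the plunger in, and let go. Then turn the dial's bezel, taking a fresh hold as often as needed, until the green zero mark lies right under the tip of the red pointer, and leave the gauge sitting fully home in the stand. Keep the gauge upright all the time, and leave the copper dish, the cup, the box of brass fittings and the bottle where they are.

Things in the scene. Friction and masses are not known exactly. Their poses are not given: they have to be found in the camera images.
- gauge: Loose bridge depth gauge, about 0.75 kg. Blue beam 180 long (x), 24 wide (y), on two steel feet 20 high (15 x 44 mm) at its two ends; beam top 36 above the foot soles. Origin: centre of the soles' plane, under the middle of the beam; x along the beam towards the dial end, z up. The dial stands at x = +48, the yellow fin at x = -20.
- fin_grip (a point): Where to hold the upright yellow lifting fin (44 long along the beam, 14 thick across it, from 36 to 80 above the soles; this point 62 above the soles, 18 below the fin's top). The gauge balances close to it.
- dial_centre (a point): On the upright axis of the dial, 60 above the soles, 48 from the gauge's origin towards +x: a good height to grip the bezel. The bezel is a round fluted dark-steel ring, 64 mm diameter, 48 to 66 above the soles, over a fixed neck of 48 mm diameter; it turns many turns either way (friction 0.06 N m) and carries the white 18-division scale.
- zero_mark (a point): The zero on the bezel's scale: a broad green bar, 14 x 7 mm, lying radially at the rim of the white dial face. This point is 25 mm from the dial axis, 68 above the soles, and turns with the bezel.
- pointer_tip (a point): Tip of the slim red pointer above the white face, 25 mm from the dial axis and 68 above the soles. The plunger drives the pointer (not the bezel): 1 mm of plunger travel turns it 0.2 rad clockwise seen from above, so it moves when the gauge is set on the anvil.
- plunger_tip (a point): Lower end of the sprung steel plunger (8 mm diameter, 11 mm travel, 1 to 2 N) under the dial, at x = +48 of the gauge; when free it hangs 6 mm above the plane of the soles.
- stand: Fixed setting stand: aluminium plate 260 (x) x 120 (y) x 15 mm, on it a trough of green fences 15 high, inside 186 x 49 mm at the floor, flaring to 198 x 61 at the top. Origin: centre of the plate's underside; x along the trough, brass anvil at x = +48. With the gauge home their x axes point the same way and the gauge's origin is at 0, 0, +15 here.
- anvil_top (a point): Centre of the top of the brass anvil, a post of 18 mm diameter in the trough floor; its height varies, 9 to 13 mm above the plate, so it pushes the plunger in by 3 to 7 mm.
- dish: Bystander: copper dished end, 170 mm across, 40 high; origin at the centre of its underside.
- cup: Bystander: white cup, 72 mm across, 90 high; origin at the centre of its underside.
- fittings: Bystander: blue box 120 x 160 x 60 mm full of brass fittings; origin at the centre of its underside.
- bottle: Bystander: white bottle with red cap, 66 mm across, 160 high; origin at the centre of its underside.
There are look-alikes about, which are no part of the job. Leave any turquoise look-alike of the gauge alone.

How it is judged:
On the way:
1. the gauge sits home in the stand, plunger on the anvil, and has been let go (z of gauge in the frame of stand between 0.012 and 0.018 m and horizontal distance between plunger_tip and anvil_top below 0.008 m and angle between gauge's own z axis and vertical below 0.05 rad and contact force between the fingers and gauge below 0.2 N), for 0.3 s.
At the end, for the whole second after the job is handed in: The gauge sits at rest in the trough of the stand, level within 0.05 rad, soles within 3 mm of the plate, plunger over the anvil (within 8 mm), and the zero mark is within 3 mm of the pointer tip (7 degrees, about a third of a division) (z of gauge in the frame of stand between 0.012 and 0.018 m and horizontal distance between plunger_tip and anvil_top below 0.008 m and angle between gauge's own z axis and vertical below 0.05 rad and distance between zero_mark and pointer_tip below 0.003 m and linear speed of gauge below 0.01 m/s); the robot touches nothing.
It fails at once if the gauge is tipped by more than 0.5 rad (angle between gauge's own z axis and vertical above 0.5 rad).
It fails at once if the dish is shifted by more than 20 mm (distance of dish from where it was at the start of the episode above 0.02 m).
It fails at once if the cup is shifted by more than 20 mm (distance of cup from where it was at the start of the episode above 0.02 m).
It fails at once if the fittings is shifted by more than 20 mm (distance of fittings from where it was at the start of the episode above 0.02 m).
It fails at once if the bottle is shifted by more than 20 mm (distance of bottle from where it was at the start of the episode above 0.02 m).
It also fails if it takes over 61 s, if anything falls off the work surface, if the arm or the gripper's body presses on something with over 40 N, if the wrist force passes 120 N, or if a joint passes its speed limit or range.

## Working session

There is one attempt and no reset: what is moved stays moved. The work goes in short steps, Python scripts to look and compute and a tool call to move; the robot and the scene stay as the last step left them, time stands still between calls to the robot, and variables do not carry over. Pictures are saved under pics/ and viewed, at most 10 in all, crops included, and the job is handed in when it is done.

Besides the shell and the picture viewer there is one more tool, called as a command line: name --argument value ..., lists and objects as JSON in quotes. arm_command: Moves the arm, as the interface text tells. Its arguments: {"type":"object","properties":{"moves":{"type":"array"},"newtons":{"type":"number"}},"required":["moves"]}

```bash
mkdir -p pics
cat > h.py <<'E'
import numpy as np, cv2
from scipy.spatial.transform import Rotation as R
from workcell import *
def rot(q): return R.from_quat([q[1],q[2],q[3],q[0]])
def K(c):
    i=camera_info(c); f=210/np.tan(np.radians(i['fovy'])/2)
    return i,f
def cam_pose(c,st=None):
    i,f=K(c)
    if 'eye' in i: return np.array(i['eye']),rot(i['orientation']).as_matrix()
    T=np.array(i['tool_from_camera']); st=st or get_state()
    Rt=rot(st['orientation']).as_matrix()
    return Rt@T[:3,3]+st['tcp_pos'],Rt@T[:3,:3]
def ray(c,p,st=None):
    i,f=K(c); x=np.array([(p[0]-i['cx'])/f,(p[1]-i['cy'])/f])
    u=x.copy()
    for _ in range(30): u=x/(1+i['k1']*(u@u))
    e,M=cam_pose(c,st); return e,M@np.array([u[0],u[1],1])
def at_z(c,p,z,st=None):
    e,d=ray(c,p,st); return e+d*(z-e[2])/d[2]
def at_d(c,p,dep,st=None,w=2):
    x,y=map(int,np.round(p)); a=dep[max(0,y-w):y+w+1,max(0,x-w):x+w+1]; a=a[a>0]
    e,d=ray(c,p,st); return e+d*np.median(a) if a.size else None
def tri(c1,p1,s1,c2,p2,s2):
    e1,d1=ray(c1,p1,s1);e2,d2=ray(c2,p2,s2)
    A=np.c_[d1,-d2];t=np.linalg.lstsq(A,e2-e1,rcond=None)[0]
    a,b=e1+d1*t[0],e2+d2*t[1]; return (a+b)/2,np.linalg.norm(a-b)
def proj(c,P,st=None):
    i,f=K(c);e,M=cam_pose(c,st);q=M.T@(np.array(P)-e);u=q[:2]/q[2];u=u*(1+i['k1']*(u@u))
    return u*f+[i['cx'],i['cy']]
E
python3 - <<'E'
from h import *
np.set_printoptions(precision=4,suppress=True)
s=get_state();print(s['tcp_pos'],s['orientation'],s['clock'])
D={}
for c in ['scene','side','wrist']:
    im,d=read_camera(c);cv2.imwrite(f'pics/{c}0.png',im);np.save(f'{c}0.npy',d)
    print(c,camera_info(c))
    for l in ['gauge','fin_grip','dial_centre','stand','anvil_top','zero_mark','pointer_tip','cup','dish','bottle','fittings']:
        for r in recognise(c,l)[:3]:
            print(c,l,np.round(r['point'],1),round(r['confidence'],2),at_d(c,r['point'],d))
print(get_state()['clock'])
E
```

```text
[0.1258 0.5605 0.2304] [-0.0002  0.1102  0.9939 -0.0009] 0.0
scene {'fovy': 47.55043881818606, 'cx': 273.61415439811316, 'cy': 200.54490847468665, 'k1': 0.036816162566159195, 'eye': array([ 1.1238, -1.0477,  1.2373]), 'orientation': array([-0.3621,  0.8969,  0.2339, -0.0988])}
scene gauge [111.7 331.9] 0.6 [ 0.4188 -0.704   0.0657]
scene fin_grip [241.5 239.3] 0.97 [ 0.553  -0.2614  0.0649]
scene fin_grip [110.5 333.2] 0.6 [ 0.4184 -0.7083  0.0653]
scene dial_centre [240.2 238.2] 0.72 [ 0.5473 -0.2601  0.0656]
scene dial_centre [114.3 331. ] 0.68 [ 0.4221 -0.6982  0.0641]
scene stand [305.1 156.2] 0.95 [0.523  0.2499 0.0148]
scene anvil_top [304.  154.7] 0.29 [0.5154 0.2552 0.0154]
scene zero_mark [105.5 335.9] 0.66 [ 0.4139 -0.7214  0.0679]
scene zero_mark [244.6 237.3] 0.63 [ 0.5579 -0.2507  0.0664]
scene cup [245.6 175. ] 0.93 [0.3978 0.0127 0.0509]
scene dish [331.7 213.1] 0.83 [0.7377 0.0313 0.0067]
scene bottle [328.  115.6] 0.73 [0.5281 0.4373 0.0908]
scene fittings [203.4 302.4] 0.9 [ 0.578  -0.5062  0.0578]
side {'fovy': 42.706108071532135, 'cx': 282.3218608848315, 'cy': 203
[... 622 characters left out ...]
 [265.  353.6] 0.88 [ 0.4081 -0.73    0.0666]
side zero_mark [289.6 236.5] 0.75 [ 0.5638 -0.2545  0.068 ]
side zero_mark [324.3 198.6] 0.27 [0.7578 0.0244 0.0058]
side cup [234.5 203.2] 0.73 [ 0.3943 -0.036   0.0665]
side bottle [251.9 134.2] 0.74 [0.5195 0.4391 0.0821]
side fittings [301.2 298.1] 0.55 [ 0.5494 -0.5335  0.0576]
wrist {'fovy': 70.70884049665136, 'cx': 278.0876368946847, 'cy': 210.0493612507543, 'k1': 0.01836321282671129, 'tool_from_camera': array([[ 0.0004, -0.9486, -0.3165,  0.0828],
       [ 1.    ,  0.0007, -0.0009, -0.0002],
       [ 0.0011, -0.3165,  0.9486, -0.1421],
       [ 0.    ,  0.    ,  0.    ,  1.    ]])}
wrist stand [116.5 405. ] 0.85 [0.4172 0.2361 0.025 ]
1.8
```

Run:
```python
import cv2,numpy as np
a=cv2.imread('pics/scene0.png')
cv2.imwrite('pics/c0.png',cv2.resize(a[110:390,60:400],None,fx=2.1,fy=2.1,interpolation=cv2.INTER_CUBIC))
```

```text
(no output)
```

View pics/c0.png

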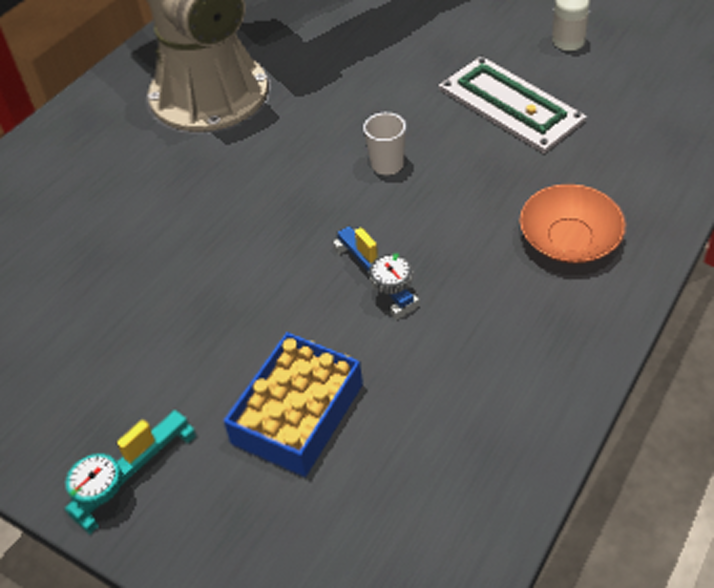

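The crop shows the blue gauge's fin at scene pixel (234,227) and its dial at (246,239). The green trough is at (305,159), with the anvil at (313,161) towards its lower-right end. The turquoise look-alike is at lower left. The wrist camera will look at the stand next, since it is on the way.

Run:
```python
from h import *
np.set_printoptions(precision=4,suppress=True)
f=lambda p:(p[0]/2.1+60,p[1]/2.1+110)
print('fin',at_z('scene',f((365,235)),.08),'dial',at_z('scene',f((390,270)),.068),'anvil',at_z('scene',f((531,108)),.026))
for p in [(440,85),(482,58),(586,117),(545,149)]: print(at_z('scene',f(p),.015))
s=get_state();M=rot(s['orientation']).as_matrix()
print(M, M.T@(np.array([.44,.24,.25])-s['tcp_pos'])*1000, s['joint_pos'])
```

```text
fin [ 0.4998 -0.2219  0.08  ] dial [ 0.5646 -0.2545  0.068 ] anvil [0.5683 0.225  0.026 ]
[0.3837 0.2125 0.015 ]
[0.4149 0.3227 0.015 ]
[0.662  0.2626 0.015 ]
[0.6333 0.15   0.015 ]
[[-0.9757  0.219   0.    ]
 [ 0.219   0.9757  0.    ]
 [-0.      0.     -1.    ]] [-376.7464 -244.4729  -18.6881] [ 1.2104  0.3132  0.0461  1.3036 -0.      1.4312]
```

arm_command --moves '[1,-50,-30,-2.5,0,0,0,1,-50,-30,-2.5,0,0,0,1,-50,-30,-2.5,0,0,0,1,-50,-30,-2.5,0,0,0,1,-50,-30,-2.5,0,0,0,1,-50,-30,-2.5,0,0,0,1,-50,-30,-2.5,0,0,0,1,0,0,0,0,0,0]'

```text
clock: 2.8
tcp_pos: [0.4243, 0.2769, 0.2489]
orientation: [0.001, 0.113, 0.994, 0.0]
wrist_force: [-1.1, -0.5, 1.3]
finger_gap: 0.0856
grip_force: 0.0
```

Run:
```python
from h import *
np.set_printoptions(precision=4,suppress=True)
s=get_state();im,d=read_camera('wrist');cv2.imwrite('pics/w1.png',im);np.save('w1.npy',d)
import pickle;pickle.dump(s,open('s1.pkl','wb'))
print(s['tcp_pos'],s['clock'])
for l in ['stand','anvil_top']:
    for r in recognise('wrist',l)[:2]: print(l,r['point'],r['confidence'],at_d('wrist',r['point'],d,s))
M=rot(s['orientation']).as_matrix()
print(M, M.T@(np.array([.48,-.22,.25])-s['tcp_pos'])*1000)
```

```text
[0.4243 0.2769 0.2489] 2.8
stand [267.7, 235.8] 0.88 [0.4995 0.2444 0.0148]
anvil_top [268.9, 280.6] 0.48 [0.5628 0.2311 0.0245]
[[-0.9743  0.2252  0.0012]
 [ 0.2252  0.9743 -0.    ]
 [-0.0012  0.0002 -1.    ]] [-166.1624 -471.6286   -1.0399]
```

View pics/w1.png

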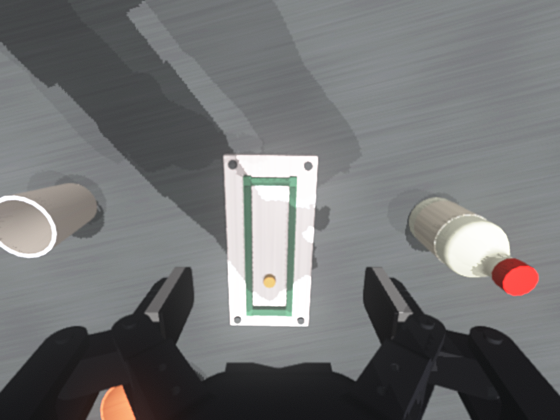

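The wrist view shows the stand centred near (268,240), long side vertical, with the anvil at (269,281). The cup is at left, the bottle at right and the dish edge at lower left. I'll fit the stand from depth and move over the gauge.

arm_command --moves '[1,-20,-58,0,0,0,0,1,-20,-58,0,0,0,0,1,-20,-58,0,0,0,0,1,-20,-58,0,0,0,0,1,-20,-58,0,0,0,0,1,-20,-58,0,0,0,0,1,-20,-58,0,0,0,0,1,-20,-58,0,0,0,0.12]'

```text
clock: 3.95
tcp_pos: [0.4764, -0.2082, 0.249]
orientation: [0.0, 0.169, 0.986, 0.0]
wrist_force: [1.2, -1.4, 0.6]
finger_gap: 0.0855
grip_force: 0.0
```

```bash
cat >> h.py <<'E'
def cloud(c,d,s):
    i,f=K(c);v,u=np.nonzero(d>0);x=np.c_[(u-i['cx'])/f,(v-i['cy'])/f];w=x.copy()
    for _ in range(10): w=x/(1+i['k1']*(w**2).sum(1))[:,None]
    e,M=cam_pose(c,s);z=d[v,u][:,None];return e+(np.c_[w,np.ones(len(w))]*z)@M.T,u,v
E
python3 - <<'E'
from h import *
import pickle
np.set_printoptions(precision=4,suppress=True)
s1=pickle.load(open('s1.pkl','rb'));im=cv2.imread('pics/w1.png');d=np.load('w1.npy')
P,u,v=cloud('wrist',d,s1);C=im[v,u].astype(int)
n=(np.abs(P[:,0]-.52)<.17)&(np.abs(P[:,1]-.24)<.12)
g=n&(C[:,1]>C[:,2]+25)&(C[:,1]>C[:,0]+8)
w=n&(P[:,2]>.009)&(P[:,2]<.04)
print('z table',np.median(P[n&(P[:,2]<.005)][:,2]))
for k in (g,w):
    m=np.zeros(d.shape,np.uint8);m[v[k],u[k]]=255
    if k is w: m=cv2.morphologyEx(m,cv2.MORPH_OPEN,np.ones((5,5)))
    l=cv2.connectedComponentsWithStats(m)
    j=1+np.argmax(l[2][1:,4]);kk=k&(l[1][v,u]==j)
    r=cv2.minAreaRect((P[kk][:,:2]*1000).astype(np.float32));print(r,kk.sum(),np.percentile(P[kk][:,2],[5,50,95]))
a=n&(C[:,2]>C[:,0]+60)&(C[:,2]>C[:,1]+10)&(P[:,2]>.01);print('anvil',P[a].mean(0),np.percentile(P[a][:,2],[10,50,90]),a.sum())
s=get_state();im,d=read_camera('wrist');cv2.imwrite('pics/w2.png',im);np.save('w2.npy',d);pickle.dump(s,open('s2.pkl','wb'))
print(s['tcp_pos'],s['orientation'],s['clock'])
for l in ['fin_grip','dial_centre','zero_mark','pointer_tip','gauge']:
    for r in recognise('wrist',l)[:2]: print(l,r['point'],r['confidence'],at_d('wrist',r['point'],d,s))
E
```

```text
z table -0.00021784287002385438
((519.1699829101562, 241.88487243652344), (67.22805786132812, 209.4512176513672), 76.14215087890625) 1998 [0.024  0.0284 0.031 ]
((519.2621459960938, 242.491455078125), (121.03081512451172, 261.0066223144531), 75.67681121826172) 14604 [0.0137 0.0152 0.0293]
anvil [0.5261 0.2291 0.1019] [0.0235 0.025  0.3152] 143
[ 0.4764 -0.2082  0.249 ] [0.0003 0.1695 0.9855 0.0002] 3.95
fin_grip [5.4, 241.2] 0.64 [ 0.4346 -0.5885  0.0161]
fin_grip [273.7, 235.1] 0.62 [ 0.5342 -0.2351  0.052 ]
dial_centre [272.8, 236.8] 0.82 [ 0.5338 -0.236   0.0575]
dial_centre [5.7, 241.2] 0.73 [ 0.4348 -0.5887  0.0155]
zero_mark [275.0, 255.8] 0.69 [ 0.555  -0.2406  0.0659]
gauge [271.3, 238.0] 0.94 [ 0.5331 -0.2376  0.0614]
gauge [6.8, 240.3] 0.93 [ 0.4342 -0.5874  0.0148]
```

View pics/w2.png

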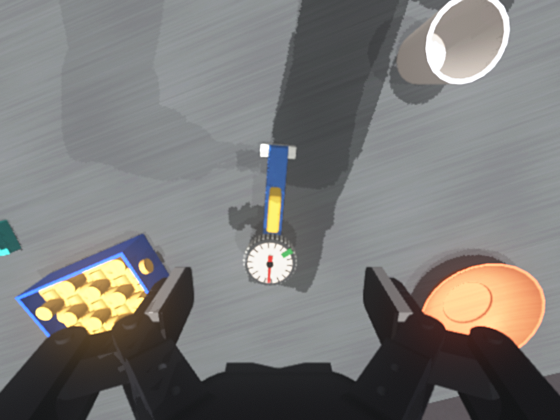

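The wrist view shows the gauge nearly vertical: fin at (273,210), dial at (270,263), with the pointer pointing down and the green mark at its upper right (287,253). Next I'll fit the fin and dial from depth.

```bash
cat > fit.py <<'E'
from h import *
def gauge(im,d,s,c0,z0=0,rad=.14):
    P,u,v=cloud('wrist',d,s);C=im[v,u].astype(int)
    n=(np.hypot(P[:,0]-c0[0],P[:,1]-c0[1])<rad)&(P[:,2]>z0+.015)&(P[:,2]<z0+.11)
    hsv=cv2.cvtColor(im,cv2.COLOR_BGR2HSV)[v,u].astype(int)
    ye=n&(hsv[:,0]>20)&(hsv[:,0]<35)&(hsv[:,1]>120)&(P[:,2]>z0+.065)
    bl=n&(hsv[:,0]>105)&(hsv[:,0]<125)&(hsv[:,1]>120)&(P[:,2]>z0+.03)&(P[:,2]<z0+.042)
    wh=n&(hsv[:,1]<60)&(hsv[:,2]>130)&(P[:,2]>z0+.06)&(P[:,2]<z0+.075)
    gr=n&(hsv[:,0]>40)&(hsv[:,0]<85)&(hsv[:,1]>90)&(P[:,2]>z0+.06)
    rd=n&((hsv[:,0]<8)|(hsv[:,0]>172))&(hsv[:,1]>120)&(P[:,2]>z0+.06)
    return {k:(P[m],np.c_[u[m],v[m]]) for k,m in dict(fin=ye,beam=bl,face=wh,zero=gr,ptr=rd).items()}
E
python3 - <<'E'
from fit import *
import pickle
np.set_printoptions(precision=4,suppress=True)
s=pickle.load(open('s2.pkl','rb'));im=cv2.imread('pics/w2.png');d=np.load('w2.npy')
g=gauge(im,d,s,(.53,-.235))
for k,(P,uv) in g.items():
    if len(P)>4:
        r=cv2.minAreaRect((P[:,:2]*1000).astype(np.float32));print(k,len(P),P.mean(0),np.percentile(P[:,2],[5,50,95]),r)
dc=np.array(cv2.minEnclosingCircle((g['face'][0][:,:2]*1000).astype(np.float32))[0])/1000
f=g['fin'][0][:,:2];f=np.array(cv2.minAreaRect((f*1000).astype(np.float32))[0])/1000;x=dc-f;yaw=np.arctan2(x[1],x[0]);print('dial',dc,'fin',f,'len',np.hypot(*x),'yaw',yaw)
M=rot(s['orientation']).as_matrix();print('tool x ang',np.arctan2(M[1,0],M[0,0]),M.T@(np.r_[f,.062]-s['tcp_pos'])*1000)
E
```

```text
fin 447 [ 0.4975 -0.2217  0.0788] [0.0732 0.0795 0.0808] ((499.281982421875, -222.54335021972656), (12.826225280761719, 42.637779235839844), 66.29998016357422)
beam 948 [ 0.4668 -0.2081  0.0356] [0.0342 0.0357 0.037 ] ((486.0582275390625, -216.47918701171875), (23.135051727294922, 110.74718475341797), 66.00473022460938)
face 1467 [ 0.5607 -0.2507  0.0658] [0.0643 0.0659 0.0672] ((559.7604370117188, -249.62376403808594), (61.281036376953125, 62.58115005493164), 24.890134811401367)
zero 42 [ 0.5551 -0.225   0.0666] [0.0657 0.0666 0.0677] ((555.4307861328125, -225.6533966064453), (6.507148265838623, 12.21733283996582), 8.626418113708496)
ptr 51 [ 0.5658 -0.2522  0.0689] [0.0677 0.0691 0.0702] ((567.879150390625, -252.4127197265625), (3.682682514190674, 36.016544342041016), 69.8265380859375)
dial [ 0.5624 -0.2499] fin [ 0.4993 -0.2225] len 0.06877503976330758 yaw -0.40981994772359215
tool x ang 2.8009666212122792 [-26.2111  -5.9583 187.0361]
```

arm_command --moves '[1,-26,-6,40,0,0,0,1,0,0,50,0,0,0.075,1,0,0,50,0,0,0,1,0,0,40,0,0,0,1,0,0,20,0,0,0,1,0,0,5,0,0,0,1,0,0,0,0,0,0]' --newtons 60

```text
clock: 5.12
tcp_pos: [0.499, -0.2215, 0.0444]
orientation: [0.0, 0.205, 0.979, -0.0]
wrist_force: [-0.1, 0.6, 0.8]
finger_gap: 0.0854
grip_force: 0.0
```

arm_command --moves '[-1,0,0,1,0,0,0,-1,0,0,0,0,0,0,-1,0,0,0,0,0,0,-1,0,0,0,0,0,0,-1,0,0,0,0,0,0,-1,0,0,0,0,0,0]' --newtons 70

```text
clock: 5.88
tcp_pos: [0.4986, -0.2227, 0.043]
orientation: [0.0, 0.206, 0.978, -0.0]
wrist_force: [-0.5, 0.7, 2.4]
finger_gap: 0.0131
grip_force: 71.0
```

arm_command --moves '[-1,0,0,-15,0,0,0,-1,0,0,-40,0,0,0,-1,0,0,-50,0,0,0,-1,12,28,-45,0,0,0,-1,24,54,0,0,0,0,-1,24,54,0,0,0,0]'

```text
clock: 6.62
tcp_pos: [0.4977, -0.0727, 0.193]
orientation: [-0.0, 0.207, 0.978, 0.0]
wrist_force: [0.3, 0.6, -9.2]
finger_gap: 0.0128
grip_force: 69.9
```

arm_command --moves '[-1,24,54,0,0,0,0,-1,24,54,0,0,0,0,-1,24,54,0,0,0,0,-1,24,54,0,0,0,0,-1,24,54,0,0,0,0,-1,8,25,0,0,0,-0.16,-1,0,0,0,0,0,0,-1,0,0,0,0,0,0]'

```text
clock: 7.62
tcp_pos: [0.4996, 0.247, 0.192]
orientation: [-0.001, 0.128, 0.992, -0.001]
wrist_force: [-0.2, -0.8, -9.2]
finger_gap: 0.0132
grip_force: 70.6
```

```bash
cat > look.py <<'E'
from fit import *
import sys,pickle
np.set_printoptions(precision=4,suppress=True)
def look(name,c0,z0,rad=.14):
    s=get_state();im,d=read_camera('wrist');cv2.imwrite(f'pics/{name}.png',im);np.save(name+'.npy',d);pickle.dump(s,open(name+'.pkl','wb'))
    M=rot(s['orientation']).as_matrix();print(s['clock'],s['tcp_pos'],'toolx',np.arctan2(M[1,0],M[0,0]),'tilt',M[2,:2],'F',s['wrist_force'],s['finger_gap'])
    return s,im,d,M,gauge(im,d,s,c0,z0,rad)
E
python3 - <<'E'
from look import *
s,im,d,M,g=look('w3',(.52,.24),.15)
for k,(P,uv) in g.items():
    if len(P)>4: print(k,len(P),P.mean(0),uv.mean(0),np.percentile(P[:,2],[5,50,95]),cv2.minAreaRect((P[:,:2]*1000).astype(np.float32)))
P,u,v=cloud('wrist',d,s);k=(abs(P[:,2]-.017)<.006)&(np.hypot(P[:,0]-.519,P[:,1]-.242)<.15);print('plate',k.sum(),cv2.minAreaRect((P[k][:,:2]*1000).astype(np.float32)))
E
```

```text
7.625 [0.4996 0.247  0.192 ] toolx 2.884848487752006 tilt [ 0.002  -0.0019] F [-0.2472 -0.7875 -9.2322] 0.013175637200969623
fin 3038 [0.4957 0.2478 0.2273] [278.1682 305.6317] [0.2197 0.2282 0.2293] ((500.0494079589844, 246.75091552734375), (14.101232528686523, 44.38431167602539), 75.18951416015625)
beam 4171 [0.4575 0.2577 0.1847] [278.1594 190.0065] [0.1836 0.1847 0.1857] ((462.0589599609375, 256.3185729980469), (23.52982521057129, 61.648590087890625), 76.53271484375)
face 53 [0.527  0.2445 0.2145] [288.8868 341.3774] [0.2114 0.2139 0.2207] ((520.264892578125, 252.40536499023438), (14.827367782592773, 56.34330368041992), 41.92832565307617)
ptr 19 [0.5005 0.2108 0.257 ] [177.2105 394.8947] [0.254  0.2573 0.2598] ((500.242431640625, 210.85415649414062), (1.914784550666809, 5.340795993804932), 3.129047393798828)
plate 10596 ((512.625, 243.6933135986328), (121.07450866699219, 246.89682006835938), 76.04106140136719)
```

View pics/w3.png

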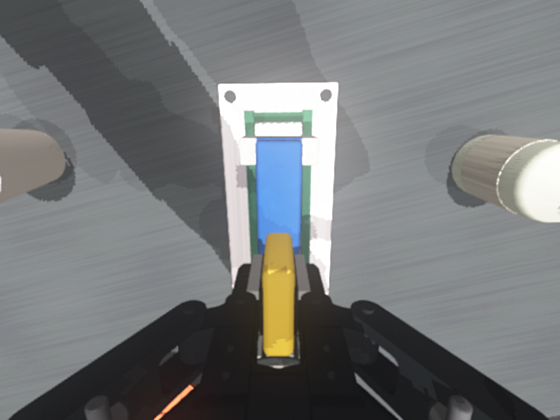

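The view shows the gauge held over the trough, with the blue beam (278,190) and the far foot (278,150) lying along the fences. The fit agrees within 1 mm and 0.6°, so I'm lowering it.

arm_command --moves '[-1,0,0,40,0,0,-0.011,-1,0,0,40,0,0,0,-1,0,0,25,0,0,0,-1,0,0,12,0,0,0,-1,0,0,8,0,0,0,-1,0,0,5,0,0,0,-1,0,0,0,0,0,0]'

```text
clock: 8.55
tcp_pos: [0.5009, 0.2477, 0.0633]
orientation: [0.0, 0.122, 0.993, 0.0]
wrist_force: [0.9, -0.2, -7.7]
finger_gap: 0.0135
grip_force: 70.5
```

arm_command --moves '[-1,0,0,3,0,0,0,-1,0,0,2.5,0,0,0,-1,0,0,0,0,0,0]'

```text
clock: 8.93
tcp_pos: [0.5014, 0.248, 0.0581]
orientation: [0.001, 0.122, 0.993, 0.0]
wrist_force: [0.1, 0.7, -3.5]
finger_gap: 0.0132
grip_force: 71.2
```

arm_command --moves '[-1,0,0,1,0,0,0,1,0,0,0,0,0,0,1,0,0,0,0,0,0,1,0,0,0,0,0,0,1,0,0,0,0,0,0,1,0,0,0,0,0,0]'

```text
clock: 9.68
tcp_pos: [0.5006, 0.2476, 0.0562]
orientation: [-0.0, 0.122, 0.993, 0.0]
wrist_force: [1.0, 0.9, 0.9]
finger_gap: 0.0853
grip_force: 0.0
```

arm_command --moves '[1,0,0,-40,0,0,0,1,0,0,-60,0,0,0,1,0,0,-60,0,0,0,1,0,0,-30,0,0,0,1,0,0,0,0,0,0]'

```text
clock: 10.3
tcp_pos: [0.5021, 0.2482, 0.2494]
orientation: [0.003, 0.122, 0.993, 0.001]
wrist_force: [-0.7, -0.7, -0.5]
finger_gap: 0.0854
grip_force: 0.0
```

Run:
```python
from look import *
s,im,d,M,g=look('w4',(.52,.24),.015)
for k,(P,uv) in g.items():
    if len(P)>4: print(k,len(P),P.mean(0),uv.mean(0),np.percentile(P[:,2],[5,50,95]),cv2.minAreaRect((P[:,:2]*1000).astype(np.float32)))
```

```text
10.3 [0.5021 0.2482 0.2494] toolx 2.8968723853677574 tilt [-0.0051  0.0033] F [-0.6665 -0.703  -0.5018] 0.08535242834007858
fin 211 [0.5028 0.2466 0.0932] [276.7725 194.7915] [0.0858 0.0941 0.0954] ((501.6354064941406, 247.57566833496094), (11.713419914245605, 42.170589447021484), 76.21818542480469)
beam 867 [0.4628 0.2573 0.0505] [277.4083 149.2157] [0.0493 0.0505 0.0517] ((484.13031005859375, 251.8577117919922), (20.621442794799805, 99.91136932373047), 76.1754150390625)
face 1674 [0.568  0.2318 0.0807] [278.0693 247.5806] [0.079  0.0808 0.0821] ((549.531982421875, 247.35357666015625), (65.364990234375, 115.64451599121094), 50.41249465942383)
zero 48 [0.5574 0.2543 0.0817] [295.0625 235.5417] [0.0806 0.0816 0.0827] ((557.56884765625, 253.9097137451172), (5.414732456207275, 12.227410316467285), 23.371530532836914)
ptr 60 [0.5704 0.2273 0.0835] [274.8333 251.4333] [0.0808 0.0837 0.0849] ((571.1736450195312, 225.8811798095703), (3.9399924278259277, 35.23715591430664), 32.14381790161133)
```

View pics/w4.png

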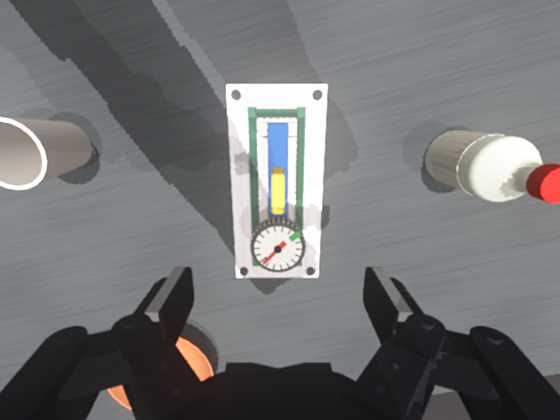

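The gauge is seated level: the beam top is at 0.0505 and the fin at 0.094. The dial is at (278,248), with the green mark at its upper right (295,236) and the pointer at lower left (264,263). The zero must turn about 172° clockwise, so I'll take a fresh hold for each of two or more strokes.

arm_command --moves '[1,-34,0,0,0,0,0,1,-34,-1,20,0,0,0,1,0,0,20,0,0,-0.18,1,0,0,20,0,0,-0.18,1,0,0,20,0,0,-0.18,1,0,0,20,0,0,-0.18,1,0,0,0,0,0,0]' --newtons 30

```text
clock: 11.22
tcp_pos: [0.5637, 0.2295, 0.1425]
orientation: [-0.004, -0.234, 0.972, -0.0]
wrist_force: [-1.0, 0.1, 0.1]
finger_gap: 0.0854
grip_force: 0.0
```

Run:
```python
from look import *
s,im,d,M,g=look('w5',(.567,.231),.015,.05)
print(s['joint_pos'])
for k,(P,uv) in g.items():
    if len(P)>4: print(k,len(P),P.mean(0),uv.mean(0))
P,uv=g['face'];k=P[:,2]>.078
print(cv2.minEnclosingCircle((P[k][:,:2]*1000).astype(np.float32)),cv2.fitEllipse(cv2.convexHull((P[k][:,:2]*1000).astype(np.float32))))
# axis point of the tool at dial height
t=(.083-s['tcp_pos'][2])/M[2,2];print('tool axis at dial',s['tcp_pos']+M[:,2]*t)
```

```text
11.225 [0.5637 0.2295 0.1425] toolx -2.6683880056353346 tilt [0.0069 0.0016] F [-0.9975  0.0563  0.0527] 0.08538630971865377
[ 0.2547  0.4213 -0.0163  1.1403  0.0001 -0.2185]
fin 147 [0.5204 0.2418 0.093 ] [323.0408 190.3537]
beam 400 [0.5315 0.2371 0.0504] [303.6375 186.66  ]
face 3523 [0.5667 0.2313 0.0806] [277.4158 233.2955]
zero 128 [0.5576 0.2541 0.0815] [310.3125 236.9609]
ptr 182 [0.5712 0.2263 0.0835] [268.7033 237.3681]
((568.27880859375, 231.43394470214844), 32.9899787902832) ((568.3267822265625, 231.37136840820312), (65.2320556640625, 65.46155548095703), 54.65650177001953)
tool axis at dial [0.5633 0.2294 0.083 ]
```

arm_command --moves '[1,-4.5,-0.5,40,0,0,0,1,0,0,35,0,0,0,1,0,0,17,0,0,0,1,0,0,0,0,0,0]' --newtons 30

```text
clock: 11.78
tcp_pos: [0.5698, 0.2316, 0.0535]
orientation: [-0.001, -0.235, 0.972, 0.0]
wrist_force: [0.4, 0.8, 0.5]
finger_gap: 0.085
grip_force: 0.0
```

arm_command --moves '[-1,0,0,2,0,0,0,-1,0,0,0,0,0,0,-1,0,0,0,0,0,0,-1,0,0,0,0,0,0]' --newtons 30

```text
clock: 12.28
tcp_pos: [0.5717, 0.2322, 0.054]
orientation: [0.002, -0.235, 0.972, 0.0]
wrist_force: [-0.5, -0.7, 5.7]
finger_gap: 0.0629
grip_force: 33.4
```

arm_command --moves '[-1,0,0,0,0,0,0.18,-1,0,0,0,0,0,0.18,-1,0,0,0,0,0,0.18,-1,0,0,0,0,0,0.18,-1,0,0,0,0,0,0.18,-1,0,0,0,0,0,0.18,-1,0,0,0,0,0,0.18,-1,0,0,0,0,0,0.18]'

```text
clock: 13.28
tcp_pos: [0.5711, 0.2298, 0.054]
orientation: [0.002, 0.467, 0.884, -0.001]
wrist_force: [-2.8, -7.8, 9.4]
finger_gap: 0.0634
grip_force: 33.9
```

arm_command --moves '[-1,0,0,0,0,0,0,1,0,0,0,0,0,0,1,0,0,0,0,0,0,1,0,0,0,0,0,0,1,0,0,-30,0,0,0,1,0,0,-60,0,0,0,1,0,0,0,0,0,0]'

```text
clock: 14.15
tcp_pos: [0.5739, 0.233, 0.1476]
orientation: [0.004, 0.464, 0.886, 0.003]
wrist_force: [-0.5, 0.3, -0.1]
finger_gap: 0.0857
grip_force: 0.0
```

```bash
cat >> look.py <<'E'
def dial(name):
    s,im,d,M,g=look(name,(.568,.231),.015,.16)
    for k in ('fin','beam','zero','ptr'):
        P=g[k][0]
        if len(P)>4: print(k,len(P),P.mean(0),np.median(P[:,2]),cv2.minAreaRect((P[:,:2]*1000).astype(np.float32)))
    P=g['face'][0];P=P[(P[:,2]>.078)&(np.hypot(P[:,0]-.568,P[:,1]-.231)<.038)]
    e=cv2.fitEllipse(cv2.convexHull((P[:,:2]*1000).astype(np.float32)));c=np.array(e[0])/1000;print('dial',e)
    a=lambda k:(lambda v:np.degrees(np.arctan2(v[1],v[0])))(k)
    z=g['zero'][0].mean(0)[:2]-c
    p=g['ptr'][0][:,:2];p=p[np.hypot(*(p-c).T)<.036];w=np.linalg.svd(p-p.mean(0))[2][0];w*=np.sign(w@(p.mean(0)-c))
    far=p[(p-c)@w>.012].mean(0)-c
    print('zero ang',a(z),np.hypot(*z),'ptr ang axis',a(w),'far',a(far),'mean',a(p.mean(0)-c)); print('tool axis',s['tcp_pos']+M[:,2]*(.083-s['tcp_pos'][2])/M[2,2])
E
python3 -c "from look import *;dial('w6')"
```

```text
14.15 [0.5739 0.233  0.1476] toolx 2.1771939496659116 tilt [-0.0032  0.0092] F [-0.4562  0.2916 -0.0879] 0.08570543259898715
fin 1628 [0.5026 0.2496 0.0929] 0.09400216828646438 ((502.59149169921875, 248.34954833984375), (14.807641983032227, 43.953147888183594), 75.53612518310547)
beam 2566 [0.4731 0.2575 0.0504] 0.050415820081243776 ((487.4330139160156, 252.14398193359375), (23.101282119750977, 108.07307434082031), 76.67544555664062)
zero 113 [0.5898 0.2453 0.0816] 0.0815143955983553 ((589.5560302734375, 244.98709106445312), (12.289350509643555, 5.81064510345459), 33.23084259033203)
ptr 162 [0.571  0.2276 0.0837] 0.08364670124800756 ((571.9896850585938, 226.31756591796875), (5.161895751953125, 35.44289016723633), 32.76778030395508)
dial ((568.8720092773438, 231.68896484375), (65.32721710205078, 66.00759887695312), 48.29546356201172)
zero ang 33.051222067590686 0.024948610373085177 ptr ang axis -56.60525587500273 far -58.0380227361143 mean -62.06818593600322
tool axis [0.5745 0.2331 0.083 ]
```

View pics/w6.png

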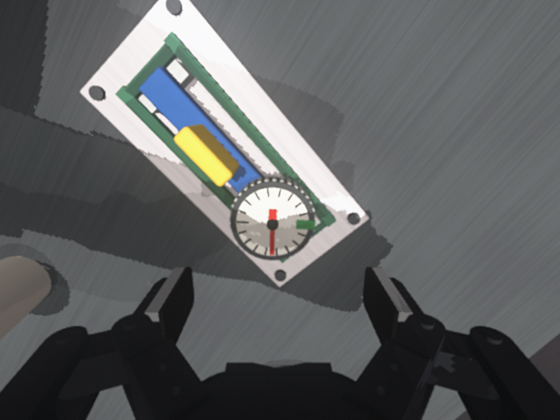

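The gauge is still seated, and the zero is now at (306,225), a quarter turn from the pointer at (272,250). About 90° clockwise remains. I'm turning the gripper back for a fresh hold.

arm_command --moves '[1,0,0,0,0,0,-0.185,1,0,0,0,0,0,-0.185,1,0,0,0,0,0,-0.185,1,0,0,0,0,0,-0.185,1,0,0,0,0,0,-0.185,1,0,0,0,0,0,-0.185,1,0,0,0,0,0,-0.185,1,0,0,0,0,0,-0.185]'

```text
clock: 15.2
tcp_pos: [0.5694, 0.2316, 0.1403]
orientation: [-0.002, -0.258, 0.966, 0.0]
wrist_force: [-0.3, -0.1, 0.1]
finger_gap: 0.0857
grip_force: 0.0
```

arm_command --moves '[1,0,0,0,0,0,0,1,0,0,0,0,0,0]'

```text
clock: 15.45
tcp_pos: [0.57, 0.2317, 0.1413]
orientation: [-0.001, -0.253, 0.967, 0.0]
wrist_force: [0.2, 0.8, 0.8]
finger_gap: 0.0855
grip_force: 0.0
```

Run:
```python
from look import *
dial('w7')
s=get_state();M=rot(s['orientation']).as_matrix();print(M.T@(np.array([.5683,.2314,.053])-s['tcp_pos'])*1000)
```

```text
15.45 [0.57   0.2317 0.1413] toolx -2.6293105973342143 tilt [0.0014 0.0005] F [0.246  0.8164 0.8115] 0.08546813993025493
fin 1648 [0.5015 0.2466 0.0929] 0.09397104500661652 ((502.3319396972656, 247.69190979003906), (14.335929870605469, 43.7115364074707), 77.0516586303711)
beam 2643 [0.4719 0.253  0.0503] 0.05030931050144616 ((487.73101806640625, 251.30242919921875), (23.23521614074707, 108.74117279052734), 76.27339172363281)
zero 118 [0.5893 0.2448 0.0815] 0.08152988034800639 ((589.1883544921875, 245.03785705566406), (12.537802696228027, 6.1111555099487305), 29.521753311157227)
ptr 193 [0.5714 0.2268 0.0836] 0.08363195330509146 ((572.4309692382812, 226.61050415039062), (5.577415466308594, 36.09463882446289), 35.5582160949707)
dial ((568.4938354492188, 232.00680541992188), (65.08893585205078, 65.77153015136719), 93.9543685913086)
zero ang 31.66516581192041 0.02440918974451934 ptr ang axis -56.22605866820677 far -57.53424991095304 mean -61.04851059931587
tool axis [0.5699 0.2317 0.083 ]
[ 1.6669  0.5765 88.5803]
```

arm_command --moves '[1,1.5,0.5,40,0,0,0,1,0,0,30,0,0,0,1,0,0,16,0,0,0,1,0,0,0,0,0,0,-1,0,0,0,0,0,0,-1,0,0,0,0,0,0,-1,0,0,0,0,0,0,-1,0,0,0,0,0,0]' --newtons 30

```text
clock: 16.5
tcp_pos: [0.5701, 0.2318, 0.058]
orientation: [0.002, -0.255, 0.967, 0.0]
wrist_force: [-1.6, -0.3, 6.8]
finger_gap: 0.0629
grip_force: 33.3
```

arm_command --moves '[-1,0,0,0,0,0,0.18,-1,0,0,0,0,0,0.18,-1,0,0,0,0,0,0.18,-1,0,0,0,0,0,0.18,-1,0,0,0,0,0,0.18,-1,0,0,0,0,0,0.18,-1,0,0,0,0,0,0.18,-1,0,0,0,0,0,0.18]'

```text
clock: 17.5
tcp_pos: [0.5701, 0.2317, 0.0581]
orientation: [0.001, 0.449, 0.894, 0.001]
wrist_force: [-0.5, -1.1, 6.6]
finger_gap: 0.063
grip_force: 33.4
```

arm_command --moves '[-1,0,0,0,0,0,0.12,-1,0,0,0,0,0,0,1,0,0,0,0,0,0,1,0,0,0,0,0,0,1,0,0,0,0,0,0,1,0,0,-30,0,0,0,1,0,0,-60,0,0,0,1,0,0,0,0,0,0]'

```text
clock: 18.5
tcp_pos: [0.5724, 0.2324, 0.1517]
orientation: [0.003, 0.499, 0.867, 0.003]
wrist_force: [-0.0, 0.3, -0.3]
finger_gap: 0.0855
grip_force: 0.0
```

arm_command --moves '[1,0,0,0,0,0,0,1,0,0,0,0,0,0]'

```text
clock: 18.75
tcp_pos: [0.5679, 0.2312, 0.1446]
orientation: [-0.001, 0.499, 0.867, -0.001]
wrist_force: [-0.3, 0.1, -0.5]
finger_gap: 0.0855
grip_force: 0.0
```

```bash
python3 -c "
from look import *
dial('w8')
im=cv2.imread('pics/w8.png');s=pickle.load(open('w8.pkl','rb'));p=proj('wrist',[.5685,.2316,.083],s);print(p)
x,y=map(int,p);cv2.imwrite('pics/w8c.png',cv2.resize(im[max(0,y-75):y+75,x-90:x+90],None,fx=4,fy=4,interpolation=cv2.INTER_CUBIC))"
```

```text
18.75 [0.5679 0.2312 0.1446] toolx 2.096760788154634 tilt [ 0.0009 -0.0028] F [-0.2672  0.0551 -0.5099] 0.085490792918963
fin 1626 [0.5027 0.2497 0.0929] 0.09405783035705025 ((502.70318603515625, 248.23670959472656), (14.78446102142334, 43.858150482177734), 76.74718475341797)
beam 2527 [0.4734 0.2575 0.0505] 0.05047727864303861 ((487.48602294921875, 252.06500244140625), (23.36428451538086, 108.2542953491211), 76.68944549560547)
zero 57 [0.5832 0.2081 0.0816] 0.08169441593071475 ((582.5686645507812, 210.43374633789062), (6.920598983764648, 11.372262954711914), 25.942195892333984)
ptr 168 [0.5709 0.2281 0.0837] 0.08377072619512661 ((571.4671020507812, 225.76724243164062), (5.183499336242676, 36.805198669433594), 30.519145965576172)
dial ((568.9307861328125, 231.71409606933594), (65.52051544189453, 65.59720611572266), 5.577178001403809)
zero ang -58.980367300620316 0.027604662965288334 ptr ang axis -56.85052307231503 far -57.68009166874843 mean -61.01904009208467
tool axis [0.5677 0.2312 0.083 ]
[281.0539 228.0081]
```

View pics/w8c.png

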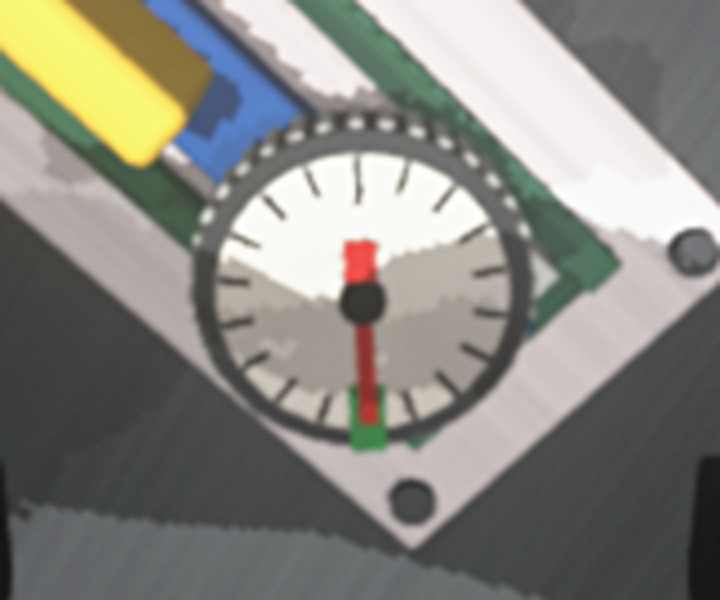

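The red pointer's tip (368,420 in the crop) lies over the middle of the green zero bar (368,418). The gauge is seated level and the gripper is clear, so I'm handing in.

```bash
python3 -c "
from workcell import *
print(hand_in())"
```

```text
the job is handed in; nothing more can be done
None
```

The gauge sits level and home in the stand, released, with the green zero mark under the red pointer tip to within about 2° by the last wrist picture. I handed the job in at about 19 s on the clock; no verdict came back.

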